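# Seal a spare objective in the dry-storage case

### The job

Put the spare objective (the white screw can with the black cap) away: set it down upright, without dropping it, in the round nest inside the open blue dry-storage case, and let go. Then swing the case's lid shut and press it down on its pad against the rubber seal until the sprung latch at the front snaps over it and holds it down, without ever loading the case or its lid with more than 30 N. Leave everything else on the table where it is.

Things in the scene. Friction and masses are not known exactly. Their poses are not given: they have to be found in the camera images.
- objective_can: White cylindrical screw can of a spare objective with a black cap, 42 mm across (body 39 mm, cap 42 mm from 34 mm up), 48 mm high, about 50 g, loose, upright on the table. Origin: centre of its underside, z up. It starts either just left of the pile of leaflets or right of it.
- case: Blue plastic dry-storage case, fixed, 124 mm deep (x), 150 mm wide (y); walls 6 mm thick, 56 mm high; floor 6 mm thick; a low desiccant cassette (to 24 mm high) inside at the back. Origin: centre of its underside; z up, x from the front (latch side, to the robot) to the back (hinge side). At the front centre a black latch housing 34 mm wide stands out to x = -94 mm and up to 88 mm high.
- nest (a point): Centre of the floor of the round black nest inside the case, where the underside of the can belongs; inside diameter 47 mm, its ring stands 8 mm above the case's floor. 16 mm ahead of the case's origin, 6 mm above the table; axes as the case's.
- lid_hinge (a point): Middle of the lid's hinge axis (along the case's y), 60 mm behind the case's origin, 66 mm above the table; axes as the case's. The lid, a clear panel in a blue frame, 150 mm wide, 10 mm thick, 0.12 kg, reaches from 4 to 122 mm in front of this axis; when level its underside lies 4 mm below and its top 6 mm above the axis. A bar on its front edge goes under the latch.
- lid (a joint): Lid angle, rad: 0 level, 1.57 upright; starts open at 1.6 to 1.8, stops at 2.0. The hinge is lightly stiff (0.06 N m): the lid stays up when near upright and sinks by itself below about 35 degrees. Not latched, the rubber seal holds it up at 0.035 to 0.1; latched, it stays within 0.025 of 0.
- press_pad (a point): Centre of the top of the black rubber pad on the lid (24 mm across, 2 mm thick), where to press: 106 mm from the hinge axis towards the front edge, on the middle line, 8 mm above the axis when level; it moves with the lid, z out of the lid's top. Pressing takes roughly 12 to 18 N; more than 30 N on the lid or case counts as damage.
- latch (a joint): Travel of the latch's spring bolt, m: 0 is sprung out; the lid's bar drives it back about 4.5 mm, then it snaps out over the bar to 0. Seal and latch sit up to 3 mm higher or lower from case to case, shown by no reading: feel for the catch. The push grows, falls a few N at the snap, and 1 to 2 mm deeper the lid meets rigid stops where force shoots up.
- dropper: Dropper bottle with a red band, 33 mm across, 88 mm high, loose, leave alone. Origin: centre of its underside. It stands on that side of the leaflets where the can is not.
- blower: Black rubber dust blower, 52 mm across, 100 mm high, loose, leave alone. Origin: centre of its underside.
- tape_yellow: Roll of yellow tape, 68 mm across, 48 mm high, loose on the pile of leaflets (13 mm high), leave alone. Origin: centre of its underside.
- watch_glass: Glass dish, 88 mm across, 19 mm high, loose on the leaflets, leave alone. Origin: centre of its underside.
- pen: Grey pen with a blue grip, 126 mm long, loose on the leaflets, leave alone. Origin: centre of its underside.
- eyecap: Black eyepiece dust cap, 35 mm across, 14 mm high, loose, right of the case, leave alone. Origin: centre of its underside.
Not all that is in view belongs to the job. Several things look just like the objective_can: the one meant starts farthest to the robot's right.

How it is judged:
By the outcome, as a careful person would: the job done as asked, in the order asked, and still so for the second after the job is handed in, with the robot touching nothing.
It also fails if it takes over 64 s, if anything falls off the work surface, if the arm or the gripper's body presses on something with over 40 N, if the wrist force passes 120 N, or if a joint passes its speed limit or range.

### The arm

A 7-joint arm with a two-finger parallel gripper is mounted at the origin on a cart in front of the work surface, level with it; the furniture and walls round the work are solid. World frame = base frame: x ahead of the robot, y to its left, z up, the work surface at z = 0. Lengths are in m, angles in rad, forces in N, time in s.
With the tool pointing down it reaches from about 0.4 to 0.9 m from the base axis. Payload 5.6 kg.
Tool frame: the origin (TCP) lies on the front face of the gripper's body, between the roots of the fingers; the fingertips stand 88 mm ahead of it and the grasp point (between the pads) lies 69 mm ahead of it; z points along the fingers, y is the line along which they close (so a half turn about z gives the same grasp; the last joint's range is limited). The gripper opens to 92 mm and grips with 3 to 60 N. Pads are 20 mm wide; open, the fingers measure 128 mm over their backs; the gripper's body (75 mm by 189 mm) begins 69 mm behind the grasp point.
Start: joints at [1.08, 0.468, -0.012, 1.603, 0.006, 1.071, -0.056], TCP at [0.281, -0.586, 0.303] pointing down, gripper open.
Joint ranges: [-2.53, 2.53], [-0.31, 2.02], [-1.57, 1.55], [0.28, 2.44], [-1.29, 4.43], [0.15, 1.84], [-2.92, 2.92]. Speed limits (rad/s): [2.57, 2.57, 3.14, 3.14, 3.14, 3.14, 3.14].

### API

Orientations are given as a 3x3 rotation matrix whose columns are the frame's x, y, z axes.
In Python, from bench import robot gives the robot as it stands.
- The arm moves only by the shell command python3 -m pendant 'ROWS' [FORCE]. ROWS is JSON, a list of rows, each an object of numbers: "gripper": the opening, from -1 (shut) to 1 (fully open); "x", "y", "z": the shift along the tool's x, y, z in units of 50 mm (1.0 is 50 mm); "ax", "ay", "az": the turn, a rotation vector about the tool's x, y, z in rad. In form: [{"gripper": .., "x": .., "y": .., "z": .., "ax": .., "ay": .., "az": ..}, ...]. A call has 1 to 8 rows; each row is the pose to reach, as a shift and turn from the pose commanded when the call began, along the tool's axes at that moment; what a row does not reach only later rows make up. A row lasts 1/10 s, in which the tool goes at most 50 mm and 8.59 degrees, less where a joint would pass 70% of its speed; a pose out of reach is approached as far as the arm can. A call with a gripper value outside its range is refused whole. The fingers move at their own pace and stop on an object; FORCE is the grip in N (left out, the last holds). Time passes only in rows, so rows that repeat a pose let the fingers close. It gives the time, the measured TCP pose, the force, the opening and the grip force at its end, in the units of the state.
- robot.state(): the state, without advancing time (a new reading comes with each control period).
- robot.camera(name): name is "side" or "top"; returns a dict with "frame" (384x512x3 uint8, blue, green, red), "fov_y" (degrees; the focal length in pixels is half the picture's height over the tangent of half this angle, whatever the lens; pixels are square), "cx", "cy" (the principal point, pixels), "view" (4x4, takes a point from world to camera coordinates). Camera axes: x right, y down, z forward; pixel columns grow to the right and rows downward; lengths in m; the calibration is good to about 2 mm. A picture is of the moment at which its call begins. There is no depth.
- robot.sign_off(): hands the job in; it is judged then, once.
The state is a dict: "t": time; "joints": joint angles; "joint_velocities": joint speeds; "joint_efforts": joint torques, N m; "tcp_pos": TCP position; "tcp_rot": TCP orientation; "wrist_force": force on the tool from outside, world axes, zero at the start; "wrist_torque": the same for the moment, N m; "opening": finger opening in m; "grasp_force": force on a finger pad.
Only numpy, scipy, OpenCV 4.12 (cv2) and the standard library are available. Lean on these libraries where they do the work, as an engineer would, in place of code of your own. Each camera call takes 0.05 s, during which the arm holds its last target. There are 200 camera calls.

## Working session

There is one attempt and no reset: what is moved stays moved. The work goes in short steps, Python scripts to look and compute and a shell command to move; the robot and the scene stay as the last step left them, time stands still between calls to the robot, and variables do not carry over. Pictures are saved under pics/ and viewed, at most 10 in all, crops included, and the job is handed in when it is done.

```bash
mkdir -p pics; ls; cat > h.py <<'E'
import numpy as np,cv2
from bench import robot
def shot(n,f=None):
    c=robot.camera(n)
    if f: cv2.imwrite('pics/'+f,c['frame'])
    return c
def ray(c,u,v):
    f=c['frame'].shape[0]/2/np.tan(np.radians(c['fov_y'])/2)
    V=np.array(c['view']);R=V[:3,:3];o=-R.T@V[:3,3]
    d=R.T@np.array([(u-c['cx'])/f,(v-c['cy'])/f,1]);return o,d/np.linalg.norm(d)
def onz(c,u,v,z):
    o,d=ray(c,u,v);return o+d*(z-o[2])/d[2]
def proj(c,p):
    f=c['frame'].shape[0]/2/np.tan(np.radians(c['fov_y'])/2)
    q=np.array(c['view'])@np.append(p,1);return np.array([q[0]/q[2]*f+c['cx'],q[1]/q[2]*f+c['cy']])
E
python3 - <<'E'
from h import *
a=shot('top','top0.png');b=shot('side','side0.png')
for c in(a,b):print(c['fov_y'],c['cx'],c['cy'],np.round(np.array(c['view']),3).tolist(),ray(c,256,192))
print(robot.state())
E
```

```text
pics
49.808332950915585 248.6948199728339 197.60186760593416 [[-0.019, -1.0, 0.011, 0.01], [-0.995, 0.018, -0.099, 0.521], [0.099, -0.013, -0.995, 1.084], [0.0, 0.0, 0.0, 1.0]] (array([0.41049404, 0.01466109, 1.13017705]), array([ 0.11236662, -0.03093641, -0.99318512]))
57.75499208467049 253.1454492570304 195.03526475565386 [[0.993, -0.117, 0.019, -0.518], [-0.067, -0.687, -0.723, 0.063], [0.098, 0.717, -0.69, 0.873], [0.0, 0.0, 0.0, 1.0]] (array([ 0.4332004 , -0.64325512,  0.65854278]), array([ 0.1063313 ,  0.7220902 , -0.68357837]))
{'t': 0.1, 'joints': array([ 1.07999774,  0.46826317, -0.01159568,  1.6034781 ,  0.00601499,
        1.07139169, -0.05633003]), 'joint_velocities': array([ 0.00141144, -0.00137104, -0.00041923, -0.00117044,  0.00110322,
       -0.00132612, -0.00078456]), 'joint_efforts': array([ 3.42406856e-04, -5.21649420e+01, -1.26687193e-02, -2.44367552e+01,
       -5.67839015e-02,  1.40376177e-02,  7.83292126e-05]), 'tcp_pos': array([ 0.28122516, -0.58561445,  0.30187445]), 'tcp_rot': array([[ 9.01443085e-01,  4.32896963e-01, -7.64469420e-04],
       [ 4.32897619e-01, -9.01442159e-01,  1.29793109e-03],
       [-1.27254538e-04, -1.50094800e-03, -9.99998865e-01]]), 'wrist_force': array([ 0.99394644,  0.02377005, -0.41271775]), 'wrist_torque': array([-0.02312766,  0.03936112,  0.02227506]), 'grasp_force': 0.0, 'opening': 0.09196776446059303}
```

View pics/top0.png

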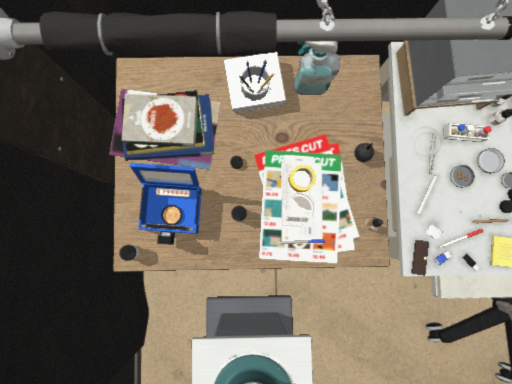

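View pics/side0.png

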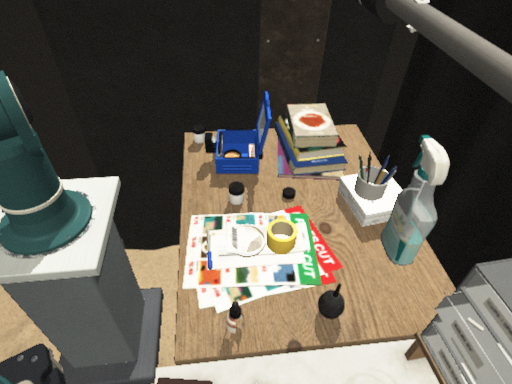

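The top view shows two white cans with black caps. One is at (239,213), just left of the leaflets; the other is at (128,253), which must be the lookalike. The dropper at (376,223) stands right of the leaflets, so the can at (239,213) is the one I want. The blue case is at (140-200,165-240) with its latch at (166,238), and the books are right behind the lid.

```bash
python3 - <<'E'
from h import *
a=shot('top');b=shot('side')
A=a['frame'];B=b['frame']
p=cv2.resize(A[150:250,110:260],None,fx=5,fy=5,interpolation=cv2.INTER_CUBIC)
cv2.imwrite('pics/c1.png',p)
p=cv2.resize(B[85:215,180:360],None,fx=4.4,fy=4.4,interpolation=cv2.INTER_CUBIC)
cv2.imwrite('pics/c2.png',p)
def blobs(c,m,z,box,mn=25):
    x0,y0,x1,y1=box;k=np.zeros_like(m);k[y0:y1,x0:x1]=m[y0:y1,x0:x1]
    n,l,s,ce=cv2.connectedComponentsWithStats(k)
    for i in range(1,n):
        if s[i,4]>mn: print(s[i],ce[i].round(1),onz(c,*ce[i],z).round(4))
m=(A.max(2)<60).astype(np.uint8)
print('caps z.048');blobs(a,m,.048,(116,140,256,266))
mb=(B.max(2)<60).astype(np.uint8)
print('side');blobs(b,mb,.048,(185,120,310,210))
print(onz(a,250,268,0),onz(a,376,223,.088),onz(a,364,152,.1))
h=cv2.cvtColor(A,cv2.COLOR_BGR2HSV);mm=((h[...,0]>105)&(h[...,0]<125)&(h[...,1]>150)).astype(np.uint8)
blobs(a,mm,.056,(125,160,215,240))
E
```

```text
caps z.048
[116 140   7  11  73] [118.9 145.1] [0.6645 0.3422 0.048 ]
[126 142  56   9 174] [147.  144.9] [0.6639 0.2681 0.048 ]
[231 157  11  12 103] [236.3 162. ] [0.6138 0.0316 0.048 ]
[232 207  14  14 154] [238.8 213.2] [0.4779 0.0271 0.048 ]
[147 225  40   5  83] [166.1 226.7] [0.446  0.2172 0.048 ]
[158 233  17  11 119] [166.6 239.1] [0.4139 0.2159 0.048 ]
[120 246  16  14 181] [127.8 252.4] [0.3816 0.3159 0.048 ]
side
[185 120  72  14 764] [218.1 124.9] [0.4455 0.3258 0.048 ]
[269 120  20  42 113] [278.4 136.4] [0.6281 0.2447 0.048 ]
[288 120   5  16  36] [290.2 127.4] [0.6743 0.2914 0.048 ]
[205 133  11  20 155] [209.3 143.1] [0.4148 0.2283 0.048 ]
[218 132   4  22  44] [219.5 142.7] [0.4453 0.2274 0.048 ]
[299 148   9   4  28] [303.  149.1] [0.6895 0.1728 0.048 ]
[224 150  17   5  32] [232.  151.3] [0.4797 0.1808 0.048 ]
[229 182  15  13 164] [235.9 188. ] [0.4781 0.0216 0.048 ]
[283 188  12  11 114] [288.4 193. ] [ 0.6104 -0.0101  0.048 ]
[ 3.32122991e-01 -8.93436944e-05  0.00000000e+00] [ 0.4443013  -0.31934274  0.088     ] [ 0.62444678 -0.29383898  0.1       ]
[ 130  163   71   70 2374] [168.3 198.5] [0.519 0.21  0.056]
```

View pics/c1.png

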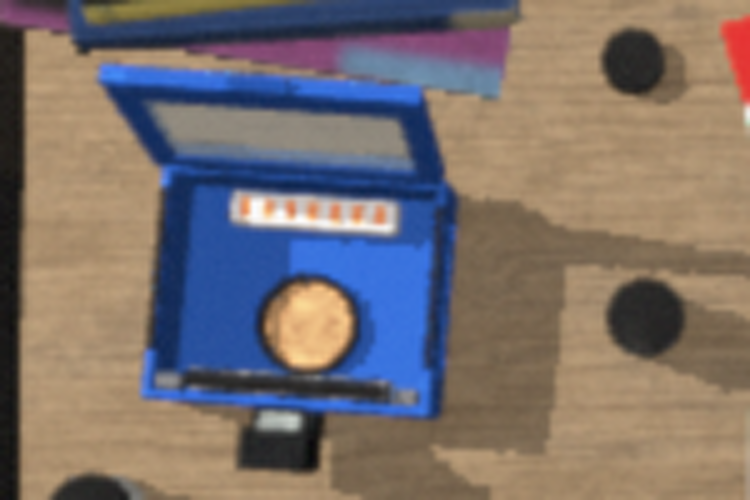

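View pics/c2.png

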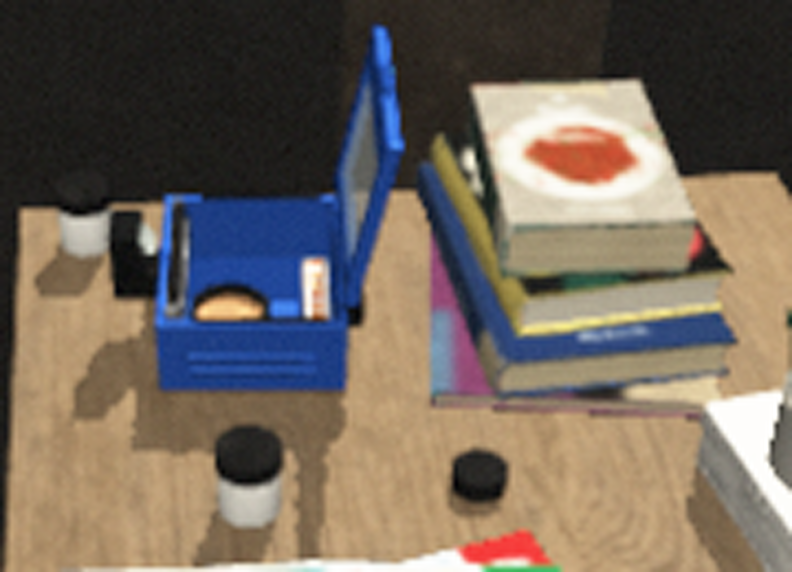

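The crops show the nest disc centred at about (171.2,214.2) full-frame. The case's front corners are at about (138,229) and (197.5,233), and its rear corners at (142,184) and (200.6,187). The lid leans back slightly, and the books stand behind it with a gap.

```bash
python3 - <<'E'
from h import *
a=shot('top');b=shot('side')
A=a['frame']
# corners of rim (z=.056) from crop px
C=lambda u,v:(110+(u+.5)/5-.5,150+(v+.5)/5-.5)
S=lambda u,v:(180+(u+.5)/4.4-.5,85+(v+.5)/4.4-.5)
k={n:onz(a,*C(*p),.056) for n,p in dict(fl=(143,397),fr=(437,417),bl=(163,170),br=(455,188)).items()}
for n in k:print(n,k[n].round(4))
y=k['fl']-k['fr'];print('w',np.linalg.norm(y),'d',np.linalg.norm(k['bl']-k['fl']),np.linalg.norm(k['br']-k['fr']),'yaw',np.arctan2(-y[0],y[1]), 'back', np.arctan2(*(-(k['bl']-k['br']))[:1],(k['bl']-k['br'])[1]),'c',sum(k.values())/4)
for n,p in dict(fr=(160,320),br=(346,320),frb=(162,390)).items():print('side',n,onz(b,*S(*p),0 if n=='frb' else .056).round(4))
# nest disc
h=cv2.cvtColor(A,cv2.COLOR_BGR2HSV);m=((h[...,0]<25)&(h[...,2]>150)&(h[...,1]>60)).astype(np.uint8);q=np.zeros_like(m);q[202:228,158:186]=m[202:228,158:186]
n,l,s,ce=cv2.connectedComponentsWithStats(q);i=1+s[1:,4].argmax();print(s[i],ce[i],'nest',onz(a,*ce[i],.007).round(4))
for c,box in((a,(228,200,250,225)),(b,(226,178,248,199))):
    x0,y0,x1,y1=box;m=(c['frame'].max(2)<60).astype(np.uint8);q=np.zeros_like(m);q[y0:y1,x0:x1]=m[y0:y1,x0:x1]
    M=cv2.moments(q,True);print('can',onz(c,M['m10']/M['m00'],M['m01']/M['m00'],.044 if c is a else .041).round(4),M['m00'])
# lid top edge from top view & books
print('lid top z.186',onz(a,*C(100,68),.186).round(3),onz(a,*C(425,92),.186).round(3))
# book corners: intersect approx of rays top/side
def tri(p,q):
    o1,d1=ray(a,*p);o2,d2=ray(b,*q);t=np.linalg.lstsq(np.c_[d1,-d2],o2-o1,rcond=None)[0];return ((o1+d1*t[0])+(o2+d2*t[1]))/2
print('lid top right corner',tri(C(425,90),S(395,148)).round(3), 'left',tri(C(100,70),S(380,30)).round(3))
print('topbook nr',tri((196,147),S(505,270)).round(3))
E
```

```text
fl [0.4412 0.2875 0.056 ]
fr [0.4281 0.1359 0.056 ]
bl [0.5593 0.278  0.056 ]
br [0.5472 0.1258 0.056 ]
w 0.152162602640418 d 0.11849574183044964 0.11954743858362481 yaw -0.08635821976573989 back -0.07945856215332467 c [0.493939   0.20679685 0.056     ]
side fr [0.432  0.1459 0.056 ]
side br [0.5508 0.135  0.056 ]
side frb [0.4302 0.1431 0.    ]
[163 207  17  17 217] [171.56682028 214.7281106 ] nest [0.4795 0.21   0.007 ]
can [0.478  0.0273 0.044 ] 156.0
can [0.4787 0.0291 0.041 ] 163.0
lid top z.186 [0.589 0.275 0.186] [0.576 0.126 0.186]
lid top right corner [0.575 0.126 0.187] left [0.588 0.276 0.183]
topbook nr [0.649 0.133 0.09 ]
```

```bash
cat >> h.py <<'E'
def rel(p,yaw=-0.083,pose=None):
    "shift (50mm units) and rotvec in tool axes to TCP p, tool down, tool y = minus case y"
    from scipy.spatial.transform import Rotation as Ro
    s=robot.state();R=np.array(s['tcp_rot'])
    y=np.array([np.sin(yaw),-np.cos(yaw),0]);z=np.array([0,0,-1.]);T=np.c_[np.cross(y,z),y,z]
    print('shift',(R.T@(np.array(p)-s['tcp_pos'])/.05).round(3),'turn',Ro.from_matrix(R.T@T).as_rotvec().round(4),'t',s['t'],'F',np.round(s['wrist_force'],1))
E
python3 -c "
from h import *
rel([.478,.028,.30])"
```

```text
shift [ 8.86  -9.363  0.052] turn [-5.000e-04  2.000e-04  5.307e-01] t 0.3 F [0.9 0.3 0.6]
```

```bash
python3 -m pendant '[{"gripper":0.4,"x":1,"y":-1,"z":0,"ax":0,"ay":0,"az":0.1},{"gripper":0.4,"x":1.6,"y":-1.7,"z":0,"ax":0,"ay":0,"az":0.2},{"gripper":0.4,"x":2.2,"y":-2.4,"z":0,"ax":0,"ay":0,"az":0.3},{"gripper":0.4,"x":2.8,"y":-3.1,"z":0,"ax":0,"ay":0,"az":0.4},{"gripper":0.4,"x":3.5,"y":-3.8,"z":0,"ax":0,"ay":0,"az":0.5},{"gripper":0.4,"x":4.2,"y":-4.5,"z":0,"ax":0,"ay":0,"az":0.53},{"gripper":0.4,"x":4.9,"y":-5.2,"z":0,"ax":0,"ay":0,"az":0.53},{"gripper":0.4,"x":5.5,"y":-5.8,"z":0,"ax":0,"ay":0,"az":0.53}]' 20
python3 -c "
from h import *
rel([.478,.028,.30])"
```

```text
t: 1.1
tcp_pos: [0.4041, -0.2035, 0.3031]
tcp_rot: [[0.997, -0.082, 0.001], [-0.082, -0.997, -0.001], [0.001, 0.001, -1.0]]
wrist_force: [1.6, -0.2, 0.4]
opening: 0.0643
grasp_force: 0.0
shift [ 1.092 -4.736  0.06 ] turn [ 0.0006 -0.0009  0.0006] t 1.1 F [ 1.6 -0.2  0.4]
```

```bash
python3 -m pendant '[{"gripper":0.4,"x":0.2,"y":-0.8},{"gripper":0.4,"x":0.4,"y":-1.6},{"gripper":0.4,"x":0.6,"y":-2.4},{"gripper":0.4,"x":0.8,"y":-3.2},{"gripper":0.4,"x":1,"y":-4},{"gripper":0.4,"x":1.09,"y":-4.7,"z":0.7},{"gripper":0.4,"x":1.09,"y":-4.7,"z":1.2},{"gripper":0.4,"x":1.09,"y":-4.7,"z":1.6}]'
python3 - <<'E'
from h import *
rel([.478,.028,.11]);shot('top','t1.png')
E
```

```text
shift [ 1.089 -4.739  3.86 ] turn [ 0.0006 -0.0009  0.0006] t 1.1 F [ 1.6 -0.2  0.4]validation failed for argument at $[0]...
```

```bash
python3 -m pendant '[{"gripper":0.4,"x":0.2,"y":-0.8,"z":0,"ax":0,"ay":0,"az":0},{"gripper":0.4,"x":0.4,"y":-1.6,"z":0,"ax":0,"ay":0,"az":0},{"gripper":0.4,"x":0.6,"y":-2.4,"z":0,"ax":0,"ay":0,"az":0},{"gripper":0.4,"x":0.8,"y":-3.2,"z":0,"ax":0,"ay":0,"az":0},{"gripper":0.4,"x":1,"y":-4,"z":0,"ax":0,"ay":0,"az":0},{"gripper":0.4,"x":1.09,"y":-4.7,"z":0.7,"ax":0,"ay":0,"az":0},{"gripper":0.4,"x":1.09,"y":-4.7,"z":1.2,"ax":0,"ay":0,"az":0},{"gripper":0.4,"x":1.09,"y":-4.7,"z":1.6,"ax":0,"ay":0,"az":0}]'
python3 - <<'E'
from h import *
rel([.478,.028,.11])
E
```

```text
t: 1.95
tcp_pos: [0.4771, 0.0254, 0.2213]
tcp_rot: [[0.997, -0.079, -0.001], [-0.079, -0.997, 0.0], [-0.001, -0.0, -1.0]]
wrist_force: [0.2, -0.2, -0.3]
opening: 0.0637
grasp_force: 0.0
shift [ 0.016 -0.053  2.226] turn [-0.0002  0.0011  0.0036] t 1.95 F [ 0.2 -0.2 -0.3]
```

```bash
python3 -m pendant '[{"gripper":0.4,"x":0.02,"y":-0.05,"z":0.6,"ax":0,"ay":0,"az":0},{"gripper":0.4,"x":0.02,"y":-0.05,"z":1.2,"ax":0,"ay":0,"az":0},{"gripper":0.4,"x":0.02,"y":-0.05,"z":1.7,"ax":0,"ay":0,"az":0},{"gripper":0.4,"x":0.02,"y":-0.05,"z":2,"ax":0,"ay":0,"az":0},{"gripper":0.4,"x":0.02,"y":-0.05,"z":2,"ax":0,"ay":0,"az":0},{"gripper":0.4,"x":0.02,"y":-0.05,"z":2,"ax":0,"ay":0,"az":0}]'
python3 - <<'E'
from h import *
rel([.478,.028,.11])
a=shot('top');b=shot('side')
p=np.hstack([cv2.resize(a['frame'][165:255,190:290],(400,360)),cv2.resize(b['frame'][130:220,186:286],(400,360))]);cv2.imwrite('pics/g1.png',p)
E
```

```text
t: 2.55
tcp_pos: [0.4788, 0.0266, 0.1229]
tcp_rot: [[0.997, -0.082, -0.0], [-0.082, -0.997, -0.0], [-0.0, 0.0, -1.0]]
wrist_force: [0.8, 0.0, -0.4]
opening: 0.0642
grasp_force: 0.0
shift [-0.018 -0.027  0.257] turn [0.     0.0001 0.0007] t 2.55 F [ 0.8  0.  -0.4]
```

View pics/g1.png

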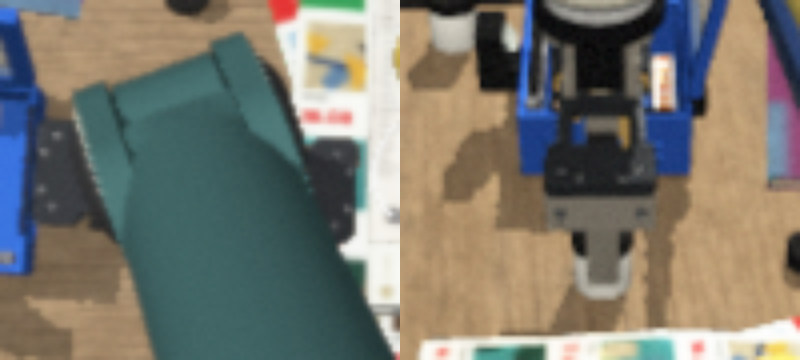

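The fingers straddle the can in the side view, with the near finger centred on the white body. I'll lower a bit and close.

```bash
python3 -m pendant '[{"gripper":0.4,"x":-0.02,"y":-0.03,"z":0.25,"ax":0,"ay":0,"az":0},{"gripper":0.4,"x":-0.02,"y":-0.03,"z":0.25,"ax":0,"ay":0,"az":0},{"gripper":-0.3,"x":-0.02,"y":-0.03,"z":0.25,"ax":0,"ay":0,"az":0},{"gripper":-0.3,"x":-0.02,"y":-0.03,"z":0.25,"ax":0,"ay":0,"az":0},{"gripper":-0.3,"x":-0.02,"y":-0.03,"z":0.25,"ax":0,"ay":0,"az":0},{"gripper":-0.3,"x":-0.02,"y":-0.03,"z":0.25,"ax":0,"ay":0,"az":0},{"gripper":-0.3,"x":-0.02,"y":-0.03,"z":0.25,"ax":0,"ay":0,"az":0},{"gripper":-0.3,"x":-0.02,"y":-0.03,"z":0.25,"ax":0,"ay":0,"az":0}]' 15
python3 - <<'E'
from h import *
rel([.478,.028,.22])
E
```

```text
t: 3.45
tcp_pos: [0.4778, 0.0282, 0.1103]
tcp_rot: [[0.997, -0.082, 0.0], [-0.082, -0.997, -0.0], [0.0, 0.0, -1.0]]
wrist_force: [0.8, 0.0, 0.9]
opening: 0.0413
grasp_force: 15.0
shift [ 0.004  0.005 -2.194] turn [ 0.     -0.0003  0.0007] t 3.45 F [0.8 0.  0.9]
```

```bash
python3 -m pendant '[{"gripper":-0.3,"x":0,"y":0,"z":-0.4,"ax":0,"ay":0,"az":0},{"gripper":-0.3,"x":0,"y":0,"z":-0.9,"ax":0,"ay":0,"az":0},{"gripper":-0.3,"x":0,"y":0,"z":-1.5,"ax":0,"ay":0,"az":0},{"gripper":-0.3,"x":0,"y":0,"z":-2,"ax":0,"ay":0,"az":0},{"gripper":-0.3,"x":0,"y":0,"z":-2.2,"ax":0,"ay":0,"az":0},{"gripper":-0.3,"x":0,"y":0,"z":-2.2,"ax":0,"ay":0,"az":0}]'
python3 - <<'E'
from h import *
rel([.479,.209,.22])
E
```

```text
t: 4.05
tcp_pos: [0.4783, 0.0282, 0.2211]
tcp_rot: [[0.997, -0.082, 0.003], [-0.082, -0.997, -0.0], [0.003, -0.0, -1.0]]
wrist_force: [0.4, 0.6, -0.2]
opening: 0.0409
grasp_force: 15.0
shift [-0.284 -3.606  0.022] turn [-0.0001 -0.0026  0.0004] t 4.05 F [ 0.4  0.6 -0.2]
```

```bash
python3 -m pendant '[{"gripper":-0.3,"x":0,"y":-0.5,"z":0,"ax":0,"ay":0,"az":0},{"gripper":-0.3,"x":-0.1,"y":-1.1,"z":0,"ax":0,"ay":0,"az":0},{"gripper":-0.3,"x":-0.15,"y":-1.8,"z":0,"ax":0,"ay":0,"az":0},{"gripper":-0.3,"x":-0.2,"y":-2.5,"z":0,"ax":0,"ay":0,"az":0},{"gripper":-0.3,"x":-0.25,"y":-3.1,"z":0,"ax":0,"ay":0,"az":0},{"gripper":-0.3,"x":-0.28,"y":-3.6,"z":0,"ax":0,"ay":0,"az":0},{"gripper":-0.3,"x":-0.28,"y":-3.6,"z":0.4,"ax":0,"ay":0,"az":0},{"gripper":-0.3,"x":-0.28,"y":-3.6,"z":0.8,"ax":0,"ay":0,"az":0}]'
python3 - <<'E'
from h import *
rel([.479,.209,.118])
shot('side','s2.png')
E
```

```text
t: 4.85
tcp_pos: [0.4778, 0.2097, 0.1782]
tcp_rot: [[0.997, -0.08, -0.001], [-0.08, -0.997, -0.0], [-0.001, 0.0, -1.0]]
wrist_force: [-0.7, -0.2, 0.5]
opening: 0.0413
grasp_force: 15.0
shift [0.027 0.012 1.204] turn [0.0003 0.0014 0.0029] t 4.85 F [-0.7 -0.2  0.5]
```

View pics/s2.png

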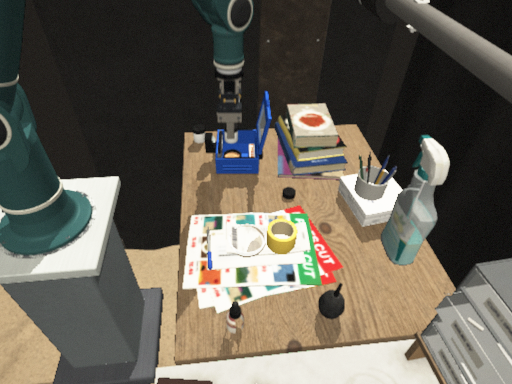

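The can hangs over the nest at about (230,140), clear of the lid. Lowering it now.

```bash
python3 -m pendant '[{"gripper":-0.3,"x":0.02,"y":0.01,"z":0.3,"ax":0,"ay":0,"az":0},{"gripper":-0.3,"x":0.02,"y":0.01,"z":0.6,"ax":0,"ay":0,"az":0},{"gripper":-0.3,"x":0.02,"y":0.01,"z":0.8,"ax":0,"ay":0,"az":0},{"gripper":-0.3,"x":0.02,"y":0.01,"z":0.95,"ax":0,"ay":0,"az":0},{"gripper":-0.3,"x":0.02,"y":0.01,"z":1.05,"ax":0,"ay":0,"az":0},{"gripper":-0.3,"x":0.02,"y":0.01,"z":1.1,"ax":0,"ay":0,"az":0},{"gripper":-0.3,"x":0.02,"y":0.01,"z":1.15,"ax":0,"ay":0,"az":0},{"gripper":-0.3,"x":0.02,"y":0.01,"z":1.15,"ax":0,"ay":0,"az":0}]'
python3 - <<'E'
from h import *
rel([.479,.209,.1165])
E
```

```text
t: 5.7
tcp_pos: [0.4796, 0.2082, 0.1227]
tcp_rot: [[0.997, -0.082, 0.0], [-0.082, -0.997, 0.0], [0.0, -0.0, -1.0]]
wrist_force: [-0.6, -0.3, -0.5]
opening: 0.0409
grasp_force: 15.0
shift [-0.013 -0.015  0.124] turn [-0.0001 -0.0002  0.0007] t 5.7 F [-0.6 -0.3 -0.5]
```

```bash
python3 -m pendant '[{"gripper":-0.3,"x":-0.01,"y":-0.01,"z":0.04,"ax":0,"ay":0,"az":0},{"gripper":-0.3,"x":-0.01,"y":-0.01,"z":0.08,"ax":0,"ay":0,"az":0},{"gripper":-0.3,"x":-0.01,"y":-0.01,"z":0.11,"ax":0,"ay":0,"az":0},{"gripper":-0.3,"x":-0.01,"y":-0.01,"z":0.12,"ax":0,"ay":0,"az":0},{"gripper":-0.3,"x":-0.01,"y":-0.01,"z":0.12,"ax":0,"ay":0,"az":0}]'
python3 - <<'E'
from h import *
rel([.479,.209,.1165])
E
```

```text
t: 6.2
tcp_pos: [0.479, 0.2087, 0.1166]
tcp_rot: [[0.997, -0.082, -0.0], [-0.082, -0.997, -0.0], [-0.0, 0.0, -1.0]]
wrist_force: [-0.3, 0.1, -0.4]
opening: 0.0409
grasp_force: 15.0
shift [-0.    -0.006  0.002] turn [0.0001 0.0001 0.0007] t 6.2 F [-0.3  0.1 -0.4]
```

```bash
for i in 1 2 3; do python3 -m pendant '[{"gripper":-0.3,"x":0,"y":0,"z":0.01,"ax":0,"ay":0,"az":0},{"gripper":-0.3,"x":0,"y":0,"z":0.01,"ax":0,"ay":0,"az":0}]' | egrep 'tcp_pos|wrist'; done
```

```text
tcp_pos: [0.4791, 0.2087, 0.1163]
wrist_force: [-0.6, -0.1, 2.6]
tcp_pos: [0.4792, 0.2088, 0.1163]
wrist_force: [-1.8, -2.0, 6.2]
tcp_pos: [0.4792, 0.2088, 0.1163]
wrist_force: [-3.1, -2.2, 10.9]
```

```bash
python3 -m pendant '[{"gripper":-0.3,"x":0,"y":0,"z":-0.025,"ax":0,"ay":0,"az":0},{"gripper":0.0,"x":0,"y":0,"z":-0.025,"ax":0,"ay":0,"az":0},{"gripper":0.3,"x":0,"y":0,"z":-0.025,"ax":0,"ay":0,"az":0},{"gripper":0.3,"x":0,"y":0,"z":-0.025,"ax":0,"ay":0,"az":0},{"gripper":0.3,"x":0,"y":0,"z":-0.025,"ax":0,"ay":0,"az":0},{"gripper":0.3,"x":0,"y":0,"z":-0.3,"ax":0,"ay":0,"az":0},{"gripper":0.3,"x":0,"y":0,"z":-1,"ax":0,"ay":0,"az":0},{"gripper":0.3,"x":0,"y":0,"z":-1.9,"ax":0,"ay":0,"az":0}]'
python3 - <<'E'
from h import *
rel([.479,.209,.30])
a=shot('side');cv2.imwrite('pics/s3.png',cv2.resize(a['frame'][85:215,180:360],None,fx=4.4,fy=4.4,interpolation=cv2.INTER_CUBIC))
E
```

```text
t: 7.6
tcp_pos: [0.478, 0.2084, 0.2105]
tcp_rot: [[0.997, -0.082, -0.004], [-0.082, -0.997, -0.001], [-0.004, 0.001, -1.0]]
wrist_force: [1.0, 0.3, -0.2]
opening: 0.0595
grasp_force: 0.0
shift [ 0.012 -0.011 -1.789] turn [0.0014 0.0035 0.0011] t 7.6 F [ 1.   0.3 -0.2]
```

View pics/s3.png

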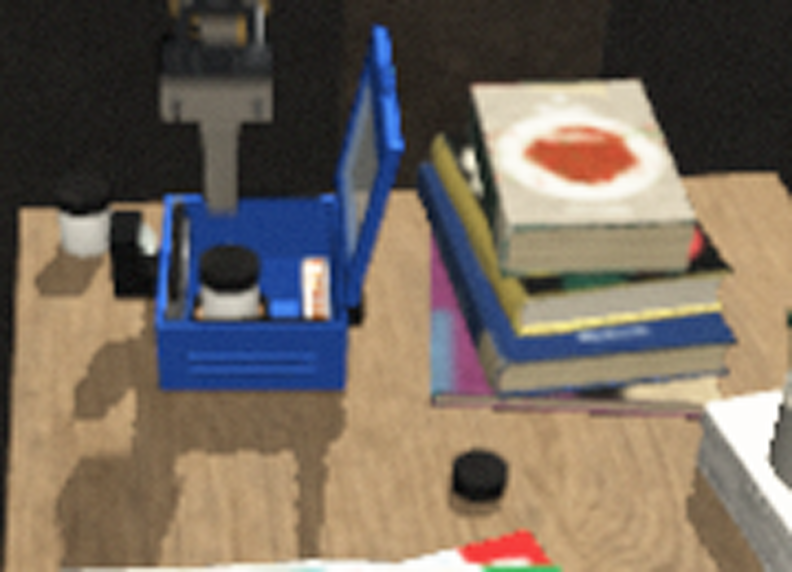

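The can stands upright in the nest with the fingers clear. Next I'll go up and over, behind the lid, with the fingers closed.

```bash
python3 -m pendant '[{"gripper":0,"x":0,"y":0,"z":-0.8,"ax":0,"ay":0,"az":0},{"gripper":-1,"x":0,"y":0,"z":-1.6,"ax":0,"ay":0,"az":0},{"gripper":-1,"x":0,"y":0,"z":-2.1,"ax":0,"ay":0,"az":0},{"gripper":-1,"x":0.6,"y":0,"z":-2.2,"ax":0,"ay":0,"az":0},{"gripper":-1,"x":1.3,"y":0,"z":-2.2,"ax":0,"ay":0,"az":0},{"gripper":-1,"x":2,"y":0,"z":-2.2,"ax":0,"ay":0,"az":0},{"gripper":-1,"x":2.6,"y":0,"z":-2.2,"ax":0,"ay":0,"az":0},{"gripper":-1,"x":2.75,"y":0,"z":-2.2,"ax":0,"ay":0,"az":0}]'
python3 - <<'E'
from h import *
rel([.615,.199,.243])
E
```

```text
t: 8.45
tcp_pos: [0.6185, 0.1961, 0.3203]
tcp_rot: [[0.996, -0.085, 0.001], [-0.085, -0.996, 0.0], [0.001, -0.0, -1.0]]
wrist_force: [-0.4, 0.8, 0.1]
opening: 0.0003
grasp_force: 0.0
shift [-0.076 -0.051  1.546] turn [-0.0001 -0.0012 -0.002 ] t 8.45 F [-0.4  0.8  0.1]
```

```bash
python3 -m pendant '[{"gripper":-1,"x":-0.05,"y":-0.05,"z":0.5,"ax":0,"ay":0,"az":0},{"gripper":-1,"x":-0.05,"y":-0.05,"z":1,"ax":0,"ay":0,"az":0},{"gripper":-1,"x":-0.05,"y":-0.05,"z":1.4,"ax":0,"ay":0,"az":0},{"gripper":-1,"x":-0.05,"y":-0.05,"z":1.6,"ax":0,"ay":0,"az":0},{"gripper":-1,"x":-0.05,"y":-0.05,"z":1.6,"ax":0,"ay":0,"az":0}]'
python3 - <<'E'
from h import *
rel([.578,.202,.238]);rel([.54,.205,.235])
a=shot('side');cv2.imwrite('pics/s4.png',cv2.resize(a['frame'][85:215,180:360],None,fx=4.4,fy=4.4,interpolation=cv2.INTER_CUBIC))
E
```

```text
t: 8.95
tcp_pos: [0.6126, 0.2002, 0.2393]
tcp_rot: [[0.997, -0.082, -0.003], [-0.082, -0.997, -0.001], [-0.002, 0.001, -1.0]]
wrist_force: [-0.4, 0.1, 0.1]
opening: 0.0001
grasp_force: 0.0
shift [-0.693  0.02   0.027] turn [0.0009 0.0025 0.0014] t 8.95 F [-0.4  0.1  0.1]
shift [-1.456  0.022  0.089] turn [0.0009 0.0025 0.0014] t 8.95 F [-0.4  0.1  0.1]
```

View pics/s4.png

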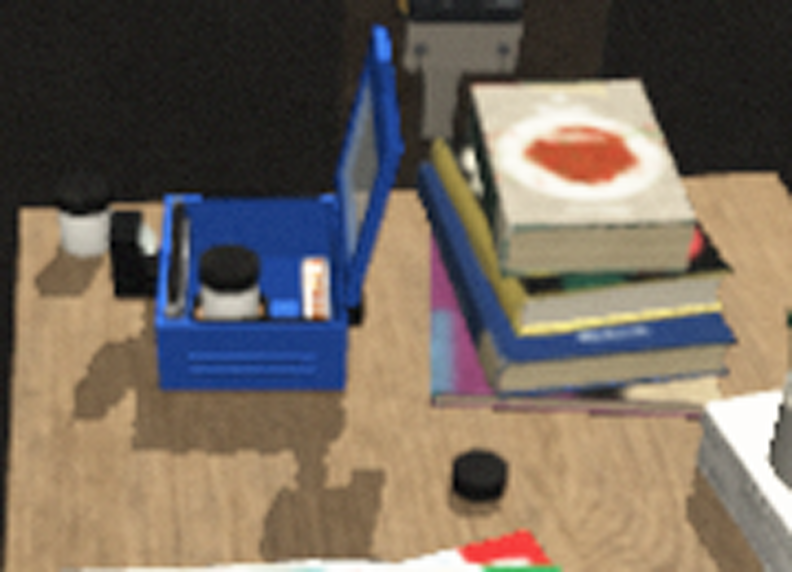

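The closed fingers are behind the lid and clear of it, above the books. Sweeping the lid forward gently.

```bash
python3 -m pendant '[{"gripper":-1,"x":-0.25,"y":0.02,"z":0.03,"ax":0,"ay":0,"az":0},{"gripper":-1,"x":-0.4,"y":0.02,"z":0.03,"ax":0,"ay":0,"az":0},{"gripper":-1,"x":-0.5,"y":0.02,"z":0.03,"ax":0,"ay":0,"az":0},{"gripper":-1,"x":-0.6,"y":0.02,"z":0.03,"ax":0,"ay":0,"az":0},{"gripper":-1,"x":-0.7,"y":0.02,"z":0.03,"ax":0,"ay":0,"az":0},{"gripper":-1,"x":-0.8,"y":0.02,"z":0.03,"ax":0,"ay":0,"az":0},{"gripper":-1,"x":-0.9,"y":0.02,"z":0.04,"ax":0,"ay":0,"az":0},{"gripper":-1,"x":-1.0,"y":0.02,"z":0.05,"ax":0,"ay":0,"az":0}]'
python3 -m pendant '[{"gripper":-1,"x":-0.15,"y":0,"z":0.01,"ax":0,"ay":0,"az":0},{"gripper":-1,"x":-0.3,"y":0,"z":0.03,"ax":0,"ay":0,"az":0},{"gripper":-1,"x":-0.45,"y":0,"z":0.05,"ax":0,"ay":0,"az":0},{"gripper":-1,"x":-0.6,"y":0,"z":0.1,"ax":0,"ay":0,"az":0},{"gripper":-1,"x":-0.75,"y":0,"z":0.18,"ax":0,"ay":0,"az":0},{"gripper":-1,"x":-0.9,"y":0,"z":0.26,"ax":0,"ay":0,"az":0},{"gripper":-1,"x":-0.9,"y":0,"z":0.26,"ax":0,"ay":0,"az":0}]'
python3 - <<'E'
from h import *
rel([.498,.2085,.207])
a=shot('side');cv2.imwrite('pics/s5.png',cv2.resize(a['frame'][85:215,180:360],None,fx=4.4,fy=4.4,interpolation=cv2.INTER_CUBIC))
E
```

```text
t: 9.8
tcp_pos: [0.5635, 0.2033, 0.2376]
tcp_rot: [[0.997, -0.082, -0.0], [-0.082, -0.997, -0.0], [-0.0, 0.0, -1.0]]
wrist_force: [1.3, 1.2, 0.4]
opening: 0.0003
grasp_force: 0.3
t: 10.5
tcp_pos: [0.5174, 0.207, 0.2239]
tcp_rot: [[0.997, -0.081, -0.002], [-0.081, -0.997, -0.001], [-0.002, 0.001, -1.0]]
wrist_force: [-0.0, 0.4, 0.5]
opening: 0.0002
grasp_force: 0.0
shift [-0.389  0.002  0.338] turn [0.001  0.0021 0.0018] t 10.5 F [-0.   0.4  0.5]
```

View pics/s5.png

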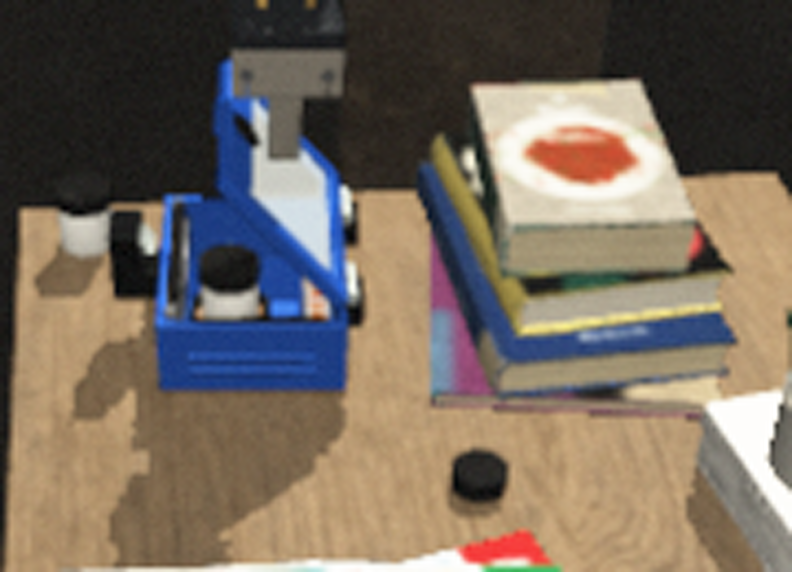

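The lid is folded forward to about 50° and the finger is pushing on its panel. Continuing down.

```bash
python3 -m pendant '[{"gripper":-1,"x":-0.1,"y":0,"z":0.09,"ax":0,"ay":0,"az":0},{"gripper":-1,"x":-0.2,"y":0,"z":0.18,"ax":0,"ay":0,"az":0},{"gripper":-1,"x":-0.3,"y":0,"z":0.27,"ax":0,"ay":0,"az":0},{"gripper":-1,"x":-0.38,"y":0,"z":0.35,"ax":0,"ay":0,"az":0},{"gripper":-1,"x":-0.46,"y":0,"z":0.47,"ax":0,"ay":0,"az":0},{"gripper":-1,"x":-0.54,"y":0,"z":0.6,"ax":0,"ay":0,"az":0},{"gripper":-1,"x":-0.54,"y":0,"z":0.6,"ax":0,"ay":0,"az":0},{"gripper":-1,"x":-0.54,"y":0,"z":0.6,"ax":0,"ay":0,"az":0}]'
python3 - <<'E'
from h import *
rel([.449,.2126,.195])
E
```

```text
t: 11.35
tcp_pos: [0.4921, 0.2092, 0.1945]
tcp_rot: [[0.997, -0.082, -0.0], [-0.082, -0.997, -0.0], [-0.0, 0.0, -1.0]]
wrist_force: [0.3, 0.6, 0.3]
opening: 0.0005
grasp_force: 0.0
shift [-0.864  0.003 -0.011] turn [0.0002 0.0003 0.0008] t 11.35 F [0.3 0.6 0.3]
```

```bash
python3 -m pendant '[{"gripper":-1,"x":0,"y":0,"z":-0.3,"ax":0,"ay":0,"az":0},{"gripper":-1,"x":-0.3,"y":0,"z":-0.3,"ax":0,"ay":0,"az":0},{"gripper":-1,"x":-0.6,"y":0,"z":-0.3,"ax":0,"ay":0,"az":0},{"gripper":-1,"x":-0.86,"y":0,"z":-0.3,"ax":0,"ay":0,"az":0},{"gripper":-1,"x":-0.86,"y":0,"z":-0.3,"ax":0,"ay":0,"az":0},{"gripper":-1,"x":-0.86,"y":0,"z":-0.3,"ax":0,"ay":0,"az":0},{"gripper":-1,"x":-0.86,"y":0,"z":-0.3,"ax":0,"ay":0,"az":0},{"gripper":-1,"x":-0.86,"y":0,"z":-0.3,"ax":0,"ay":0,"az":0}]'
python3 - <<'E'
from h import *
rel([.449,.2126,.175])
a=shot('side');b=shot('top')
p=np.hstack([cv2.resize(a['frame'][100:190,186:286],(400,360)),cv2.resize(b['frame'][165:255,125:225],(400,360))]);cv2.imwrite('pics/s6.png',p)
E
```

```text
t: 12.15
tcp_pos: [0.4499, 0.2126, 0.2096]
tcp_rot: [[0.997, -0.083, 0.0], [-0.083, -0.997, 0.0], [0.0, -0.0, -1.0]]
wrist_force: [0.2, -0.1, -0.2]
opening: 0.0007
grasp_force: 0.0
shift [-0.018  0.002  0.693] turn [-0.0002 -0.0002  0.    ] t 12.15 F [ 0.2 -0.1 -0.2]
```

View pics/s6.png

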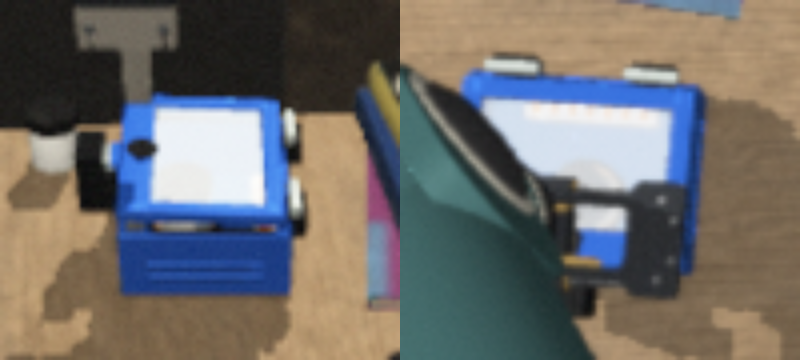

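The lid rests on the seal, and the pad shows at about (221.4,137.2) in the side view. I'll check that against the computed pad position.

```bash
python3 - <<'E'
from h import *
a=shot('side');print(onz(a,221.1,136.8,.08),onz(a,221.1,136.8,.074),proj(a,[.449,.2126,.08]))
E
python3 -m pendant '[{"gripper":-1,"x":-0.01,"y":0,"z":0.15,"ax":0,"ay":0,"az":0},{"gripper":-1,"x":-0.01,"y":0,"z":0.3,"ax":0,"ay":0,"az":0},{"gripper":-1,"x":-0.01,"y":0,"z":0.42,"ax":0,"ay":0,"az":0},{"gripper":-1,"x":-0.01,"y":0,"z":0.5,"ax":0,"ay":0,"az":0},{"gripper":-1,"x":-0.01,"y":0,"z":0.5,"ax":0,"ay":0,"az":0},{"gripper":-1,"x":-0.01,"y":0,"z":0.5,"ax":0,"ay":0,"az":0}]'
```

```text
[0.45078307 0.21088183 0.08      ] [0.45096542 0.21973998 0.074     ] [220.45712869 136.49634389]
t: 12.9
tcp_pos: [0.4488, 0.2128, 0.1845]
tcp_rot: [[0.997, -0.082, -0.0], [-0.082, -0.997, -0.0], [-0.0, 0.0, -1.0]]
wrist_force: [-0.1, 0.2, 0.6]
opening: 0.0006
grasp_force: 0.0
```

```bash
python3 -m pendant '[{"gripper":-1,"x":0,"y":0,"z":0.05,"ax":0,"ay":0,"az":0},{"gripper":-1,"x":0,"y":0,"z":0.1,"ax":0,"ay":0,"az":0},{"gripper":-1,"x":0,"y":0,"z":0.14,"ax":0,"ay":0,"az":0},{"gripper":-1,"x":0,"y":0,"z":0.14,"ax":0,"ay":0,"az":0}]' | egrep 'pos|force'
python3 -m pendant '[{"gripper":-1,"x":0,"y":0,"z":0.04,"ax":0,"ay":0,"az":0},{"gripper":-1,"x":0,"y":0,"z":0.04,"ax":0,"ay":0,"az":0}]' | egrep 'pos|force'
python3 -m pendant '[{"gripper":-1,"x":0,"y":0,"z":0.03,"ax":0,"ay":0,"az":0},{"gripper":-1,"x":0,"y":0,"z":0.03,"ax":0,"ay":0,"az":0}]' | egrep 'pos|force'
```

```text
tcp_pos: [0.4486, 0.2126, 0.1774]
wrist_force: [-0.1, -1.2, 0.1]
grasp_force: 0.0
tcp_pos: [0.4487, 0.2127, 0.1755]
wrist_force: [0.9, -0.2, -0.1]
grasp_force: 0.0
tcp_pos: [0.4487, 0.2127, 0.174]
wrist_force: [0.3, 0.4, 0.1]
grasp_force: 0.0
```

```bash
python3 -m pendant '[{"gripper":-1,"x":0,"y":0,"z":0.02,"ax":0,"ay":0,"az":0},{"gripper":-1,"x":0,"y":0,"z":0.02,"ax":0,"ay":0,"az":0}]' | egrep 'pos|wrist'
python3 -m pendant '[{"gripper":-1,"x":0,"y":0,"z":0.02,"ax":0,"ay":0,"az":0},{"gripper":-1,"x":0,"y":0,"z":0.02,"ax":0,"ay":0,"az":0}]' | egrep 'pos|wrist'
python3 -m pendant '[{"gripper":-1,"x":0,"y":0,"z":0.02,"ax":0,"ay":0,"az":0},{"gripper":-1,"x":0,"y":0,"z":0.02,"ax":0,"ay":0,"az":0}]' | egrep 'pos|wrist'
python3 -m pendant '[{"gripper":-1,"x":0,"y":0,"z":0.02,"ax":0,"ay":0,"az":0},{"gripper":-1,"x":0,"y":0,"z":0.02,"ax":0,"ay":0,"az":0}]' | egrep 'pos|wrist'
```

```text
tcp_pos: [0.4487, 0.2127, 0.1731]
wrist_force: [0.1, 0.3, 1.0]
tcp_pos: [0.4487, 0.2127, 0.1721]
wrist_force: [-0.3, 1.7, 0.7]
tcp_pos: [0.4487, 0.2127, 0.171]
wrist_force: [-0.0, -0.3, -0.3]
tcp_pos: [0.4487, 0.2127, 0.17]
wrist_force: [-0.6, 0.4, -0.2]
```

```bash
python3 -m pendant '[{"gripper":-1,"x":0,"y":0,"z":0.02,"ax":0,"ay":0,"az":0},{"gripper":-1,"x":0,"y":0,"z":0.02,"ax":0,"ay":0,"az":0}]' | egrep 'pos|wrist'
python3 -m pendant '[{"gripper":-1,"x":0,"y":0,"z":0.02,"ax":0,"ay":0,"az":0},{"gripper":-1,"x":0,"y":0,"z":0.02,"ax":0,"ay":0,"az":0}]' | egrep 'pos|wrist'
python3 -m pendant '[{"gripper":-1,"x":0,"y":0,"z":0.02,"ax":0,"ay":0,"az":0},{"gripper":-1,"x":0,"y":0,"z":0.02,"ax":0,"ay":0,"az":0}]' | egrep 'pos|wrist'
```

```text
tcp_pos: [0.4487, 0.2127, 0.1691]
wrist_force: [-0.2, 0.5, -0.5]
tcp_pos: [0.4487, 0.2127, 0.168]
wrist_force: [-0.8, -0.2, -0.4]
tcp_pos: [0.4487, 0.2128, 0.1671]
wrist_force: [0.2, -0.3, 0.5]
```

```bash
python3 -m pendant '[{"gripper":-1,"x":0,"y":0,"z":0.02,"ax":0,"ay":0,"az":0},{"gripper":-1,"x":0,"y":0,"z":0.02,"ax":0,"ay":0,"az":0}]' | egrep 'pos|wrist'
python3 -m pendant '[{"gripper":-1,"x":0,"y":0,"z":0.02,"ax":0,"ay":0,"az":0},{"gripper":-1,"x":0,"y":0,"z":0.02,"ax":0,"ay":0,"az":0}]' | egrep 'pos|wrist'
python3 -m pendant '[{"gripper":-1,"x":0,"y":0,"z":0.01,"ax":0,"ay":0,"az":0},{"gripper":-1,"x":0,"y":0,"z":0.01,"ax":0,"ay":0,"az":0}]' | egrep 'pos|wrist'
```

```text
tcp_pos: [0.4488, 0.2128, 0.1667]
wrist_force: [-2.3, -1.0, 6.5]
tcp_pos: [0.4487, 0.2128, 0.166]
wrist_force: [-3.2, -1.9, 9.5]
tcp_pos: [0.4487, 0.2129, 0.1657]
wrist_force: [-3.7, -1.6, 11.3]
```

```bash
python3 -m pendant '[{"gripper":-1,"x":0,"y":0,"z":0.01,"ax":0,"ay":0,"az":0},{"gripper":-1,"x":0,"y":0,"z":0.01,"ax":0,"ay":0,"az":0}]' | egrep 'pos|wrist'
python3 -m pendant '[{"gripper":-1,"x":0,"y":0,"z":0.01,"ax":0,"ay":0,"az":0},{"gripper":-1,"x":0,"y":0,"z":0.01,"ax":0,"ay":0,"az":0}]' | egrep 'pos|wrist'
```

```text
tcp_pos: [0.4486, 0.2129, 0.1653]
wrist_force: [-3.9, -1.3, 12.5]
tcp_pos: [0.4486, 0.2129, 0.1649]
wrist_force: [-3.9, -2.5, 13.6]
```

```bash
python3 -m pendant '[{"gripper":-1,"x":0,"y":0,"z":0.01,"ax":0,"ay":0,"az":0},{"gripper":-1,"x":0,"y":0,"z":0.01,"ax":0,"ay":0,"az":0}]' | egrep 'pos|wrist'
```

```text
tcp_pos: [0.4486, 0.2129, 0.1645]
wrist_force: [-4.8, -2.0, 14.4]
```

```bash
python3 -m pendant '[{"gripper":-1,"x":0,"y":0,"z":0.01,"ax":0,"ay":0,"az":0},{"gripper":-1,"x":0,"y":0,"z":0.01,"ax":0,"ay":0,"az":0}]' | egrep 'pos|wrist'
python3 -m pendant '[{"gripper":-1,"x":0,"y":0,"z":0.01,"ax":0,"ay":0,"az":0},{"gripper":-1,"x":0,"y":0,"z":0.01,"ax":0,"ay":0,"az":0}]' | egrep 'pos|wrist'
```

```text
tcp_pos: [0.4485, 0.2129, 0.1641]
wrist_force: [-4.3, -2.1, 15.8]
tcp_pos: [0.4485, 0.2129, 0.1637]
wrist_force: [-4.8, -2.7, 17.3]
```

```bash
python3 -m pendant '[{"gripper":-1,"x":0,"y":0,"z":0.01,"ax":0,"ay":0,"az":0},{"gripper":-1,"x":0,"y":0,"z":0.01,"ax":0,"ay":0,"az":0}]' | egrep 'pos|wrist'
```

```text
tcp_pos: [0.4485, 0.2129, 0.1633]
wrist_force: [-6.7, -2.9, 18.3]
```

```bash
python3 -m pendant '[{"gripper":-1,"x":-0.01,"y":0,"z":0.01,"ax":0,"ay":0,"az":0},{"gripper":-1,"x":-0.01,"y":0,"z":0.01,"ax":0,"ay":0,"az":0}]' | egrep 'pos|wrist'
```

```text
tcp_pos: [0.4484, 0.2129, 0.163]
wrist_force: [-5.8, -3.4, 19.7]
```

```bash
python3 -m pendant '[{"gripper":-1,"x":-0.01,"y":0,"z":0.01,"ax":0,"ay":0,"az":0},{"gripper":-1,"x":-0.01,"y":0,"z":0.01,"ax":0,"ay":0,"az":0}]' | egrep 'pos|wrist'
```

```text
tcp_pos: [0.4483, 0.2129, 0.1626]
wrist_force: [-3.3, -3.4, 18.6]
```

```bash
python3 -m pendant '[{"gripper":-1,"x":0,"y":0,"z":0.006,"ax":0,"ay":0,"az":0},{"gripper":-1,"x":0,"y":0,"z":0.006,"ax":0,"ay":0,"az":0}]' | egrep 'pos|wrist'
```

```text
tcp_pos: [0.4482, 0.2129, 0.1624]
wrist_force: [-4.7, -2.2, 20.2]
```

```bash
python3 -m pendant '[{"gripper":-1,"x":0,"y":0,"z":0.006,"ax":0,"ay":0,"az":0},{"gripper":-1,"x":0,"y":0,"z":0.006,"ax":0,"ay":0,"az":0}]' | egrep 'pos|wrist'
python3 - <<'E'
from h import *
a=shot('side');cv2.imwrite('pics/s7.png',cv2.resize(a['frame'][105:185,186:286],(800,600),interpolation=cv2.INTER_CUBIC))
E
```

```text
tcp_pos: [0.4482, 0.2129, 0.162]
wrist_force: [-5.3, -4.0, 18.5]
```

```bash
python3 -m pendant '[{"gripper":-1,"x":0,"y":0,"z":0.006,"ax":0,"ay":0,"az":0},{"gripper":-1,"x":0,"y":0,"z":0.006,"ax":0,"ay":0,"az":0}]' | egrep 'pos|wrist'
```

```text
tcp_pos: [0.4482, 0.2129, 0.161]
wrist_force: [-2.7, -1.6, 11.7]
```

The force fell from 18.5 to 11.7 N and the tip dropped 1 mm, which looks like the snap. I'll back off in steps to see whether the lid stays down.

```bash
python3 -m pendant '[{"gripper":-1,"x":0,"y":0,"z":0,"ax":0,"ay":0,"az":0},{"gripper":-1,"x":0,"y":0,"z":0,"ax":0,"ay":0,"az":0}]' | egrep 'pos|wrist'
python3 -m pendant '[{"gripper":-1,"x":0.01,"y":0,"z":-0.02,"ax":0,"ay":0,"az":0},{"gripper":-1,"x":0.01,"y":0,"z":-0.02,"ax":0,"ay":0,"az":0}]' | egrep 'pos|wrist'
python3 -m pendant '[{"gripper":-1,"x":0,"y":0,"z":-0.02,"ax":0,"ay":0,"az":0},{"gripper":-1,"x":0,"y":0,"z":-0.02,"ax":0,"ay":0,"az":0}]' | egrep 'pos|wrist'
python3 -m pendant '[{"gripper":-1,"x":0,"y":0,"z":-0.02,"ax":0,"ay":0,"az":0},{"gripper":-1,"x":0,"y":0,"z":-0.02,"ax":0,"ay":0,"az":0}]' | egrep 'pos|wrist'
```

```text
tcp_pos: [0.4482, 0.2129, 0.1609]
wrist_force: [-2.4, -1.7, 11.1]
tcp_pos: [0.4483, 0.2129, 0.1614]
wrist_force: [-2.4, -0.8, 7.5]
tcp_pos: [0.4484, 0.2128, 0.1621]
wrist_force: [-1.8, -0.1, 5.9]
tcp_pos: [0.4484, 0.2129, 0.1631]
wrist_force: [-0.6, -0.8, 6.9]
```

```bash
python3 -m pendant '[{"gripper":-1,"x":0,"y":0,"z":-0.01,"ax":0,"ay":0,"az":0},{"gripper":-1,"x":0,"y":0,"z":-0.01,"ax":0,"ay":0,"az":0},{"gripper":-1,"x":0,"y":0,"z":-0.01,"ax":0,"ay":0,"az":0}]' | egrep 'pos|wrist'
python3 -m pendant '[{"gripper":-1,"x":0,"y":0,"z":-0.02,"ax":0,"ay":0,"az":0},{"gripper":-1,"x":0,"y":0,"z":-0.02,"ax":0,"ay":0,"az":0}]' | egrep 'pos|wrist'
python3 -m pendant '[{"gripper":-1,"x":0,"y":0,"z":-0.02,"ax":0,"ay":0,"az":0},{"gripper":-1,"x":0,"y":0,"z":-0.02,"ax":0,"ay":0,"az":0}]' | egrep 'pos|wrist'
```

```text
tcp_pos: [0.4484, 0.2128, 0.1634]
wrist_force: [-0.7, -0.7, 4.8]
tcp_pos: [0.4485, 0.2128, 0.1644]
wrist_force: [-0.4, 0.2, 4.8]
tcp_pos: [0.4485, 0.2128, 0.1653]
wrist_force: [0.5, -0.5, 3.0]
```

The lid followed the finger back up, so it isn't latched yet. I'll shift 2.5 mm towards the hinge, clear of the bolt, and press again a little deeper.

```bash
python3 -m pendant '[{"gripper":-1,"x":0,"y":0,"z":-0.08,"ax":0,"ay":0,"az":0},{"gripper":-1,"x":0.05,"y":0,"z":-0.08,"ax":0,"ay":0,"az":0},{"gripper":-1,"x":0.05,"y":0,"z":-0.08,"ax":0,"ay":0,"az":0}]' | egrep 'pos|wrist'
python3 -m pendant '[{"gripper":-1,"x":0,"y":0,"z":0.03,"ax":0,"ay":0,"az":0},{"gripper":-1,"x":0,"y":0,"z":0.06,"ax":0,"ay":0,"az":0},{"gripper":-1,"x":0,"y":0,"z":0.08,"ax":0,"ay":0,"az":0},{"gripper":-1,"x":0,"y":0,"z":0.08,"ax":0,"ay":0,"az":0}]' | egrep 'pos|wrist'
python3 -m pendant '[{"gripper":-1,"x":0,"y":0,"z":0.03,"ax":0,"ay":0,"az":0},{"gripper":-1,"x":0,"y":0,"z":0.03,"ax":0,"ay":0,"az":0}]' | egrep 'pos|wrist'
python3 -m pendant '[{"gripper":-1,"x":0,"y":0,"z":0.02,"ax":0,"ay":0,"az":0},{"gripper":-1,"x":0,"y":0,"z":0.02,"ax":0,"ay":0,"az":0}]' | egrep 'pos|wrist'
```

```text
tcp_pos: [0.4509, 0.2125, 0.1692]
wrist_force: [0.5, -0.9, -0.1]
tcp_pos: [0.4507, 0.2126, 0.1658]
wrist_force: [-1.7, -0.7, 7.9]
tcp_pos: [0.4505, 0.2126, 0.1646]
wrist_force: [-2.6, -1.6, 11.5]
tcp_pos: [0.4505, 0.2127, 0.164]
wrist_force: [-4.9, -1.6, 15.5]
```

```bash
python3 -m pendant '[{"gripper":-1,"x":0,"y":0,"z":0.02,"ax":0,"ay":0,"az":0},{"gripper":-1,"x":0,"y":0,"z":0.02,"ax":0,"ay":0,"az":0}]' | egrep 'pos|wrist'
python3 -m pendant '[{"gripper":-1,"x":-0.01,"y":0,"z":0.01,"ax":0,"ay":0,"az":0},{"gripper":-1,"x":-0.01,"y":0,"z":0.01,"ax":0,"ay":0,"az":0}]' | egrep 'pos|wrist'
```

```text
tcp_pos: [0.4504, 0.2127, 0.1632]
wrist_force: [-4.4, -2.1, 17.2]
tcp_pos: [0.4503, 0.2127, 0.1629]
wrist_force: [-5.4, -3.0, 19.5]
```

```bash
python3 -m pendant '[{"gripper":-1,"x":-0.01,"y":0,"z":0.01,"ax":0,"ay":0,"az":0},{"gripper":-1,"x":-0.01,"y":0,"z":0.01,"ax":0,"ay":0,"az":0}]' | egrep 'pos|wrist'
```

```text
tcp_pos: [0.4502, 0.2127, 0.1626]
wrist_force: [-3.6, -3.1, 18.9]
```

```bash
python3 -m pendant '[{"gripper":-1,"x":0,"y":0,"z":0.01,"ax":0,"ay":0,"az":0},{"gripper":-1,"x":0,"y":0,"z":0.01,"ax":0,"ay":0,"az":0}]' | egrep 'pos|wrist'
```

```text
tcp_pos: [0.4502, 0.2127, 0.1621]
wrist_force: [-4.4, -3.2, 20.3]
```

```bash
python3 -m pendant '[{"gripper":-1,"x":0,"y":0,"z":0.01,"ax":0,"ay":0,"az":0},{"gripper":-1,"x":0,"y":0,"z":0.01,"ax":0,"ay":0,"az":0}]' | egrep 'pos|wrist'
```

```text
tcp_pos: [0.4501, 0.2127, 0.1609]
wrist_force: [-2.1, -1.5, 12.1]
```

```bash
python3 -m pendant '[{"gripper":-1,"x":0,"y":0,"z":0.006,"ax":0,"ay":0,"az":0},{"gripper":-1,"x":0,"y":0,"z":0.006,"ax":0,"ay":0,"az":0}]' | egrep 'pos|wrist'
```

```text
tcp_pos: [0.4501, 0.2127, 0.1603]
wrist_force: [-2.1, -1.4, 8.4]
```

The force is still falling, so the bolt is still coming out. Pressing further until it rises again.

```bash
python3 -m pendant '[{"gripper":-1,"x":0,"y":0,"z":0.006,"ax":0,"ay":0,"az":0},{"gripper":-1,"x":0,"y":0,"z":0.006,"ax":0,"ay":0,"az":0}]' | egrep 'pos|wrist'
```

```text
tcp_pos: [0.4501, 0.2127, 0.16]
wrist_force: [-0.9, -1.0, 9.8]
```

```bash
python3 -m pendant '[{"gripper":-1,"x":0,"y":0,"z":0.006,"ax":0,"ay":0,"az":0},{"gripper":-1,"x":0,"y":0,"z":0.006,"ax":0,"ay":0,"az":0}]' | egrep 'pos|wrist'
```

```text
tcp_pos: [0.4501, 0.2127, 0.1597]
wrist_force: [-1.6, -2.0, 9.2]
```

```bash
python3 -m pendant '[{"gripper":-1,"x":0,"y":0,"z":0.006,"ax":0,"ay":0,"az":0},{"gripper":-1,"x":0,"y":0,"z":0.006,"ax":0,"ay":0,"az":0}]' | egrep 'pos|wrist'
```

```text
tcp_pos: [0.45, 0.2127, 0.1595]
wrist_force: [-2.6, -1.8, 11.4]
```

Now past the snap and rising on the seal again. I'll press slightly deeper, then back off and check.

```bash
python3 -m pendant '[{"gripper":-1,"x":0,"y":0,"z":0.006,"ax":0,"ay":0,"az":0},{"gripper":-1,"x":0,"y":0,"z":0.006,"ax":0,"ay":0,"az":0}]' | egrep 'pos|wrist'
python3 -m pendant '[{"gripper":-1,"x":0,"y":0,"z":-0.02,"ax":0,"ay":0,"az":0},{"gripper":-1,"x":0,"y":0,"z":-0.02,"ax":0,"ay":0,"az":0}]' | egrep 'pos|wrist'
python3 -m pendant '[{"gripper":-1,"x":0,"y":0,"z":-0.02,"ax":0,"ay":0,"az":0},{"gripper":-1,"x":0,"y":0,"z":-0.02,"ax":0,"ay":0,"az":0}]' | egrep 'pos|wrist'
python3 -m pendant '[{"gripper":-1,"x":0,"y":0,"z":-0.02,"ax":0,"ay":0,"az":0},{"gripper":-1,"x":0,"y":0,"z":-0.02,"ax":0,"ay":0,"az":0}]' | egrep 'pos|wrist'
```

```text
tcp_pos: [0.4501, 0.2127, 0.1595]
wrist_force: [-2.8, -1.2, 14.2]
tcp_pos: [0.4501, 0.2127, 0.1601]
wrist_force: [-1.0, -1.2, 9.1]
tcp_pos: [0.4501, 0.2127, 0.1607]
wrist_force: [-0.2, -1.3, 6.9]
tcp_pos: [0.4496, 0.2126, 0.161]
wrist_force: [0.1, 0.7, 0.8]
```

```bash
python3 -m pendant '[{"gripper":-1,"x":0,"y":0,"z":-0.04,"ax":0,"ay":0,"az":0},{"gripper":-1,"x":0,"y":0,"z":-0.04,"ax":0,"ay":0,"az":0},{"gripper":-1,"x":0,"y":0,"z":-0.04,"ax":0,"ay":0,"az":0}]' | egrep 'pos|wrist'
python3 -m pendant '[{"gripper":-1,"x":0,"y":0,"z":-0.4,"ax":0,"ay":0,"az":0},{"gripper":-1,"x":0,"y":0,"z":-1,"ax":0,"ay":0,"az":0},{"gripper":-1,"x":0,"y":0,"z":-1.8,"ax":0,"ay":0,"az":0},{"gripper":-1,"x":0,"y":1,"z":-2.4,"ax":0,"ay":0,"az":0},{"gripper":-1,"x":0,"y":2,"z":-2.4,"ax":0,"ay":0,"az":0},{"gripper":-1,"x":0,"y":3,"z":-2.4,"ax":0,"ay":0,"az":0},{"gripper":-1,"x":0,"y":4,"z":-2.4,"ax":0,"ay":0,"az":0},{"gripper":-1,"x":0,"y":4,"z":-2.4,"ax":0,"ay":0,"az":0}]' | egrep 't:|pos|wrist'
python3 - <<'E'
from h import *
a=shot('side','s8.png')
# pad blob row now, versus expected projections for level lid and for lid on the seal (+5 mm)
m=(a['frame'].max(2)<70).astype(np.uint8);q=np.zeros_like(m);q[128:150,216:229]=m[128:150,216:229]
n,l,s,ce=cv2.connectedComponentsWithStats(q);print(s[1:],ce[1:].round(1))
b=cv2.imread('pics/side0.png')
print('level',proj(a,[.4492,.2126,.074]),'+5',proj(a,[.4492,.2126,.079]))
E
```

```text
tcp_pos: [0.4497, 0.2127, 0.1631]
wrist_force: [0.4, 0.4, 0.0]
t: 24.25
tcp_pos: [0.4324, 0.0078, 0.2832]
tcp_rot: [[0.996, -0.091, -0.0], [-0.091, -0.996, -0.002], [-0.0, 0.002, -1.0]]
wrist_force: [0.5, 0.8, 0.2]
[[222 128   2   1   2]
 [220 137   5   4  16]] [[222.5 128. ]
 [221.6 138.6]]
level [220.6188553  138.21428103] +5 [220.54144896 136.78077269]
```

The force was zero at 0.1631, where the lid pushed back with about 6 N last time. The pad now sits at row 138.6, against a predicted 138.2 for level, so the lid is held down.

```bash
python3 -c "
from bench import robot
print(robot.state()['t'],robot.sign_off())"
```

```text
the job is handed in; nothing more can be done
24.3 None
```

The can is upright in the nest, and the lid is shut and, by force and camera checks, latched (highest push I read was about 21 N); I handed the job in at 24.3 s, and one three-step set-down move was run through a shell loop rather than typed out.

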